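# Load the tube rack onto the shaker

## Robot

A 6-joint arm with a two-finger parallel gripper is mounted at the origin on a cart in front of the work surface, level with it; the furniture and walls round the work are solid. World frame = base frame: x ahead of the robot, y to its left, z up, the work surface at z = 0. Lengths are in mm, angles in rad, forces in N, time in s.
With the tool pointing down it reaches from about 350 to 975 mm from the base axis. Payload 7.1 kg.
Tool frame: the origin (TCP) lies midway between the tips of the shut fingers; the grasp point (between the pads) lies 19 mm behind it (ctrl.grasp_offset is the distance from the TCP to the grasp point, in mm); z points along the fingers, y is the line along which they close (so a half turn about z gives the same grasp; the last joint's range is limited). The gripper opens to 88 mm and grips with 3 to 60 N. Pads are 20 mm wide; open, the fingers measure 115 mm over their backs; the gripper's body (75 mm by 178 mm) begins 61 mm behind the grasp point.
Start: joints at [1.21, 0.423, 1.63, -0, 1.089, -0.019], TCP at [209.458, 588.84, 222.675] pointing down, gripper open.
Joint ranges: [-3, 3], [-0.9, 2.11], [0.09, 2.58], [-1.31, 4.45], [0.11, 2.69], [-2.54, 2.54]. Speed limits (rad/s): [2.39, 2.39, 3.01, 3.14, 3.14, 3.14].

## Interface

Orientations are given as a rotation vector (axis times angle).
In Python, from workcell import ctrl gives the robot as it stands. The module is installed in compiled form; this text tells all that it offers.
- The arm moves only by the tool servo_tool, never from a script. Its argument "rows" is a list of rows, each a list of 7 numbers: the turn, a rotation vector about the tool's x, y, z as a fraction of full scale, then the shift along the tool's x, y, z as a fraction of full scale, then the finger opening in mm, from 0 to 87.8. A call has 1 to 10 rows; each row is the pose to reach, as a shift and turn from the pose commanded when the call began, along the tool's axes at that moment; what a row does not reach only later rows make up. Full scale, the value 1, is 20 cm for a shift and 1.5 rad for a turn. A row lasts 1/8 s, in which the tool goes at most 62.5 mm and 10.7 degrees, less where a joint would pass 70% of its speed; a pose out of reach is approached as far as the arm can. A call with a number of a shift or a turn outside -1 to 1 is refused whole. A call with a gripper value outside its range is refused whole. The fingers move at their own pace and stop on an object; the grip force is fixed at half the most. Time passes only in rows, so rows that repeat a pose let the fingers close. It gives the time, the measured TCP pose, the force, the opening and the grip force at its end, in the units of the state.
- ctrl.get_obs(): the state, without advancing time (a new reading comes with each control period).
- ctrl.get_image(name): name is "scene" or "top" or "wrist"; returns (picture, depth): 420x560x3 uint8, red, green, blue; 420x560 float32, mm along the optical axis (not along the pixel's ray), 0 where there is no reading.
- ctrl.camera_info(name): a dict with "intrinsics" (3x3 intrinsics, pixels), "R" (3x3) and "t" (3): a world point X has camera coordinates R X + t. Camera axes: x right, y down, z forward; pixel columns grow to the right and rows downward; lengths in mm; the calibration is good to about 2 mm. A picture is of the moment at which its call begins: read the wrist's pose just before it. camera_info takes no time and is no camera call; for the wrist camera it gives the pose at the moment of the call.
- ctrl.close_job(): hands the job in; it is judged then, once.
The state is a dict: "t": time; "qpos": joint angles; "qvel": joint speeds; "joint_torque": joint torques, N m; "ee_pos": TCP position; "orientation": TCP orientation; "ft_force": force on the tool from outside, world axes, zero at the start; "moment": the same for the moment, N m; "width": finger opening in mm; "grasp_force": force on a finger pad.
Only numpy, scipy, OpenCV 4.12 (cv2) and the standard library are available. Lean on these libraries where they do the work, as an engineer would, in place of code of your own. Each camera call takes 0.05 s, during which the arm holds its last target. There are 200 camera calls.

## Task

First stand the loose blue-capped tube upright in the free place of the blue tube rack, while the rack is still on the worktop. Then slide the loaded rack, without lifting it, up the aluminium ramp onto the shaker's platform and on against the sprung clamp bar, until its near edge drops behind the platform's front lip and it lies flat and held there. Push gently (never more than about 15 N), keep all three tubes in the rack and leave the other things on the worktop alone.

Things in the scene. Friction and masses are not known exactly. Their poses are not given: they have to be found in the camera images.
- shaker: Low laboratory shaker, fixed to the worktop: ramp, platform, then a white drive head 58 mm high at x = 172 to 214 mm. Origin: on the worktop under the middle of the ramp's top edge; x points up the ramp and on over the platform, y left of that, z up. The platform (floor, lip, rails, clamp bar) has stopped anywhere on its 30 mm stroke along x and is held there by the drive.
- ramp_foot (a point): Middle of the foot of the aluminium ramp, on the worktop (shaker x = -77, z = 0 mm); axes like the shaker's. The ramp rises straight to the crest (16 degrees). Cheeks 10 mm above the slope, 3 mm thick, guide the rack: 168 mm apart here, narrowing evenly to 139 mm at the crest. Let the push rise with the rack: one that stays low drags it down by friction and can jam it.
- ramp_crest (a point): Middle of the ramp's top edge (shaker x = 0, z = 22 mm). Just beyond lies the platform's steel front lip, across its whole width: 4 mm thick, rounded, top at z = 22 mm, 6 mm above the platform floor. Its far face is 4 to 34 mm past this point, as the stroke has left it: NOT measured, to be seen or felt.
- bay_mid (a point): Point fixed to the shaker: centre of the seated rack's underside at mid-stroke, on the platform floor (shaker x = 71, z = 16 mm). The true seat lies up to 15 mm either way along x. Side rails 138 mm apart, up to z = 27 mm. The rack may still stand on the lip, near edge 6 mm up or held up by friction of what pushes it: ease it down. Let go too early, and the bar returns it on to the lip.
- bay_end (a point): Point fixed to the shaker at mid-stroke (x = 120 mm), on the floor below the dark sprung clamp bar across the platform's far end (z = 22 to 36 mm). The bar's free face is 101 mm past the lip's far face (moves with it); it yields to 3 N, then 0.7 N per mm, hard stop after 7 mm. The rack's near edge can drop once it has yielded 3 to 4 mm. Later it presses the rack on the lip.
- rack: Blue tube rack, smooth solid plastic, 104 mm along x, 132 along y, 48 high, 0.3 to 0.6 kg, no handles. Origin: centre of the underside; x to the ramp, z up. On the worktop 5 to 25 mm before the ramp's foot, nearly in line. Push its flat near face (x = -52 mm). Microtube caps (fixed) rise 4 mm from the near half, far half: three holes at x = 26, y = 43, 0, -43 mm; tubes stand in the last two.
- free_place (a point): Centre of the mouth of the rack's empty hole (rack x = 26, y = 43, z = 48 mm), in the top face of the rack; axes like the rack's. The hole is 32 mm wide, chamfered, 40 mm deep.
- tube_new: Loose 50 ml centrifuge tube with a blue cap, standing upright on the worktop. Body 28 mm wide up to 100 mm, cap 36 mm wide from 100 to 114 mm. Origin: centre of its underside; z up the tube. Fully in the rack, its underside is 8 mm above the rack's underside.
- tube_right: 50 ml tube with an orange cap, same size, loose, standing in the rack's right hole (rack y = -43 mm). Origin: centre of its underside.
- tube_mid: 50 ml tube with an orange cap, same size, loose, standing in the rack's middle hole (rack y = 0). Origin: centre of its underside.
- tally_counter: Bystander: chrome hand tally counter, 53 x 59 x 27 mm, loose. Origin: centre of its underside.
- micropipette: Bystander: white micropipette lying on its side, 40 x 249 x 27 mm, long axis along its y, loose. Origin: centre of its underside.
- marker_a: Bystander: white and red marker pen lying on the logbook, 135 mm long, loose. Origin: centre of its underside.
Things that resemble listed ones, but are neither listed nor needed, are in the scene too. Leave any green or turquoise look-alike of the tube_new alone.

How it is judged:
By the outcome, as a careful person would: the job done as asked, in the order asked, and still so for the second after the job is handed in, with the robot touching nothing.
It also fails if it takes over 64 s, if anything falls off the work surface, if the arm or the gripper's body presses on something with over 40 N, if the wrist force passes 120 N, or if a joint passes its speed limit or range.

## Working session

There is one attempt and no reset: what is moved stays moved. The work goes in short steps, Python scripts to look and compute and a tool call to move; the robot and the scene stay as the last step left them, time stands still between calls to the robot, and variables do not carry over. Pictures are saved under pics/ and viewed, at most 10 in all, crops included, and the job is handed in when it is done.

Besides the shell and the picture viewer there is one more tool, called by a JSON object that holds its "name" and its "arguments". servo_tool: Moves the arm, as the interface text tells. Its arguments: {"type":"object","properties":{"rows":{"type":"array","items":{"type":"array","items":{"type":"number"}}}},"required":["rows"]}

```bash
mkdir -p pics; cat > h.py <<'E'
import numpy as np, cv2
from workcell import ctrl
from scipy.spatial.transform import Rotation as Ro
def snap(name,fn):
    ci=ctrl.camera_info(name); im,d=ctrl.get_image(name)
    np.savez('pics/'+fn+'.npz',im=im,d=d,K=ci['intrinsics'],R=ci['R'],t=ci['t'])
    cv2.imwrite('pics/'+fn+'.png',im[:,:,::-1]); return fn
def load(fn):
    return np.load('pics/'+fn+'.npz')
def cloud(fn):
    z=load(fn); d=z['d']; v,u=np.mgrid[:d.shape[0],:d.shape[1]]
    K=z['K']; c=np.stack([(u-K[0,2])/K[0,0]*d,(v-K[1,2])/K[1,1]*d,d],-1)
    P=(c-z['t'])@z['R']; P[d==0]=np.nan; return P
def crop(fn,x0,y0,x1,y1,s,out):
    im=cv2.imread('pics/'+fn+'.png')[y0:y1,x0:x1]
    cv2.imwrite('pics/'+out+'.png',cv2.resize(im,None,fx=s,fy=s,interpolation=cv2.INTER_CUBIC))
def st():
    o=ctrl.get_obs(); print({k:np.round(o[k],2).tolist() for k in('t','qpos','ee_pos','orientation','ft_force','moment','width','grasp_force')})
    print(np.round(Ro.from_rotvec(o['orientation']).as_matrix(),3).tolist())
E
python3 - <<'E'
from h import *
for n in('top','scene','wrist'): snap(n,n+'0')
a=cv2.imread('pics/top0.png');b=cv2.imread('pics/scene0.png')
cv2.imwrite('pics/both.png',a)
st()
E
```

```text
{'t': 0.15, 'qpos': [1.21, 0.42, 1.63, 0.0, 1.09, -0.02], 'ee_pos': [209.31, 588.47, 222.08], 'orientation': [-0.53, -3.1, 0.0], 'ft_force': [0.03, 0.18, 0.25], 'moment': [-0.03, -0.01, -0.02], 'width': 87.79, 'grasp_force': 0.0}
[[-0.942, 0.335, -0.0], [0.335, 0.942, -0.001], [0.0, -0.001, -1.0]]
```

View pics/top0.png

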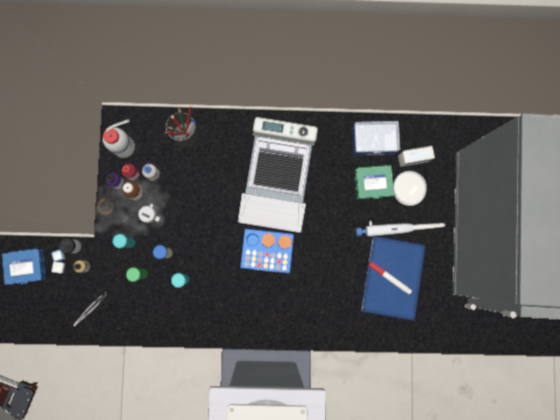

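View pics/scene0.png

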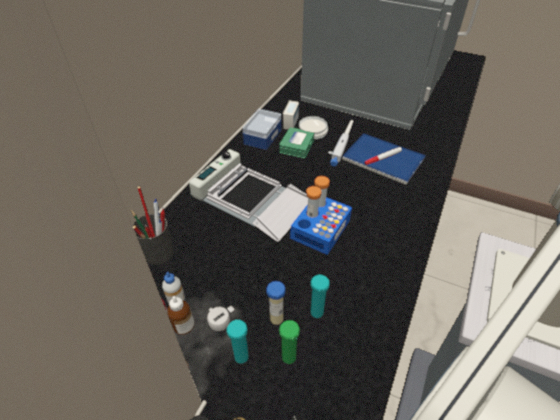

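Top view: the candidates for the loose tube are blue cap (161,252), turquoise (121,241) and (179,280), and green (134,274). By the description I choose the blue one at (161,252). The rack is at (267,251), its free hole at (252,240), and the ramp foot is near (270,228).

```bash
python3 - <<'E'
from h import *
P=cloud('top0'); z=load('top0'); im=z['im']
for n,(u,v) in dict(tube=(161,252),tq1=(121,241),tq2=(179,280),gr=(134,274),hole=(252,240),mid=(268,240),right=(285,241),rackTL=(245,232),rackTR=(292,235),rackBL=(242,269),rackBR=(290,271),cheekL=(240,225),cheekR=(301,230),crestL=(249,196),crestR=(305,200),deskpt=(200,200)).items():
    print(n,np.round(P[v,u]).tolist())
# tube cap
hsv=cv2.cvtColor(im,cv2.COLOR_RGB2HSV)
def fit(mask,lab):
    q=P[mask]; q=q[~np.isnan(q[:,0])]; print(lab,len(q),np.round(q.mean(0),1),np.round(np.median(q,0),1),np.round(q.min(0)),np.round(q.max(0))); return q
fin=np.nan_to_num(P,nan=-1)
blue=(hsv[...,0]>100)&(hsv[...,0]<125)&(hsv[...,1]>120)
win=np.zeros(blue.shape,bool); win[235:265,145:178]=1
fit(blue&win&(fin[...,2]>105),'cap')
win[:]=0; win[222:280,235:300]=1
m=win&(fin[...,2]>40)&(fin[...,2]<56)
q=fit(m,'racktop'); r=cv2.minAreaRect(q[:,:2].astype(np.float32)); print(r,cv2.boxPoints(r).round(1).tolist())
o=(hsv[...,0]<15)&(hsv[...,1]>150)&win&(fin[...,2]>90)
n,l,s,c=cv2.connectedComponentsWithStats(o.astype(np.uint8))
for i in range(1,n):
    if s[i,4]>20: fit(l==i,'or')
crop('top0',225,105,335,285,4,'c1'); im=cv2.imread('pics/c1.png'); 
crop('top0',100,225,200,295,4,'c2'); b=cv2.imread('pics/c2.png')
a=cv2.resize(im,None,fx=.8,fy=.8)
H=np.zeros((600,800,3),np.uint8); H[:576,:352]=a[:576]; H[:280,360:760]=b; cv2.imwrite('pics/c3.png',H)
E
```

```text
tube [513.0, 286.0, 116.0]
tq1 [539.0, 391.0, 117.0]
tq2 [443.0, 237.0, 117.0]
gr [455.0, 353.0, 114.0]
hole [555.0, 55.0, 9.0]
mid [551.0, 11.0, 123.0]
right [550.0, -33.0, 123.0]
rackTL [575.0, 74.0, 49.0]
rackTR [570.0, -54.0, 51.0]
rackBL [474.0, 81.0, -4.0]
rackBR [472.0, -54.0, -2.0]
cheekL [597.0, 90.0, -2.0]
cheekR [588.0, -82.0, -2.0]
crestL [678.0, 67.0, 15.0]
crestR [673.0, -92.0, -2.0]
deskpt [665.0, 205.0, 1.0]
cap 144 [514.1 291.1 114. ] [513.4 291.8 114.1] [497. 274. 105.] [532. 308. 121.]
racktop 1430 [518.2  15.5  48.5] [514.9  17.3  48.5] [469. -55.  40.] [583.  82.  56.]
((525.8513793945312, 13.17926025390625), (131.9746551513672, 103.96622467041016), 85.17478942871094) [[468.5, -48.20000076293945], [572.0999755859375, -56.900001525878906], [583.2000122070312, 74.5999984741211], [479.6000061035156, 83.30000305175781]]
```

View pics/c3.png

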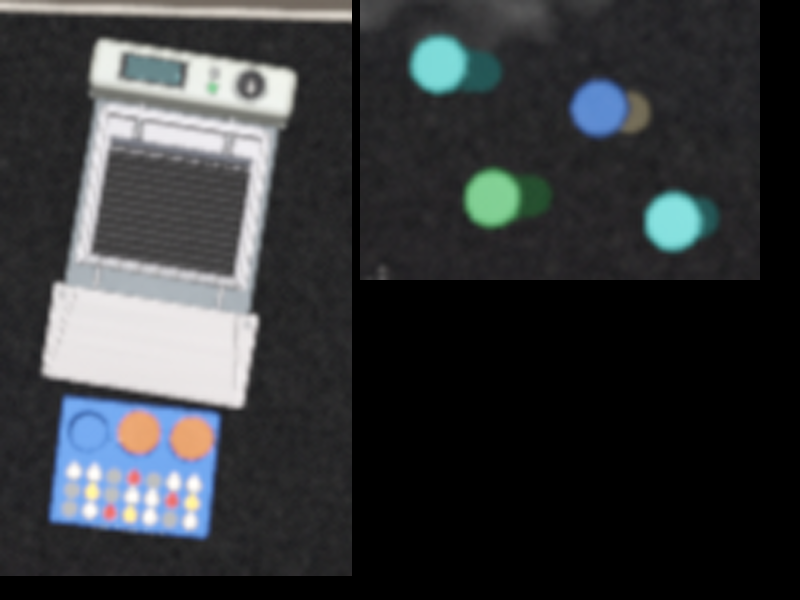

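Blue cap confirmed in the close crop (600,108): its top is at z≈114, at world (513,291). The rack is at (526,13) with yaw −4.8°, which puts the free hole at (555,54).

```bash
cat >> h.py <<'E'
def go(p,yawy=None):
    "rows values to TCP p with tool z down and tool y at world angle yawy (deg)"
    o=ctrl.get_obs(); R=Ro.from_rotvec(o['orientation']).as_matrix()
    s=R.T@(np.array(p)-o['ee_pos'])/200; T=np.zeros(3)
    if yawy is not None:
        a=np.radians(yawy); y=np.array([np.cos(a),np.sin(a),0]); z=np.array([0,0,-1.]); 
        T=Ro.from_matrix(R.T@np.stack([np.cross(y,z),y,z],1)).as_rotvec()/1.5
    print('go',np.round(T,4).tolist(),np.round(s,4).tolist(),'mm',np.linalg.norm(s)*200)
E
python3 - <<'E'
from h import *
go((361,440,210),32.8)
P=cloud('top0')
# shaker: edges in platform region; points with z classes along shaker axis
z=load('top0');K,R,t=z['K'],z['R'],z['t']
def ray(u,v,h):
    d=R.T@np.linalg.inv(K)@[u,v,1]; c=-R.T@t; return (c+d*(h-c[2])/d[2]).round(1)
f=lambda u,v,h:ray(225+(u+.5)/3.2-.5,105+(v+.5)/3.2-.5,h)
for n,u,v,h in [('footL',42,376,5),('footR',243,406,5),('crestL',53,283,27),('crestR',258,316,27),('headL',92,92,58),('headR',287,125,58),('lipfrontL',78,258,22),('lipR',240,287,22)]: print(n,f(u,v,h))
E
```

```text
go [-0.0008, 0.0002, 0.4377] [-0.9634, -0.4451, 0.0609] mm 212.59843706068375
footL [604.7  96.4   5. ]
footR [583.  -80.7   5. ]
crestL [684.3  88.3  27. ]
crestR [660.2 -90.7  27. ]
headL [847.2  58.5  58. ]
headR [ 822.9 -110.3   58. ]
lipfrontL [707.6  67.4  22. ]
lipR [685.9 -74.9  22. ]
```

{"name": "servo_tool", "arguments": {"rows": [[0, 0, 0.11, -0.24, -0.11, 0.015, 87], [0, 0, 0.22, -0.48, -0.22, 0.03, 87], [0, 0, 0.33, -0.72, -0.33, 0.045, 87], [0, 0, 0.4377, -0.963, -0.445, 0.06, 87], [0, 0, 0.4377, -0.963, -0.445, 0.06, 87]]}}

```text
t: 0.78
ee_pos: [362.9, 438.0, 210.3]
orientation: [1.511, 2.754, -0.002]
ft_force: [0.4, 0.4, 0.8]
width: 86.9
grasp_force: 0.0
```

```bash
python3 - <<'E'
from h import *
st(); go((513,291,205),-4.8)
E
```

```text
{'t': 0.78, 'qpos': [0.86, 0.36, 1.77, -0.0, 1.02, 0.29], 'ee_pos': [362.92, 437.99, 210.29], 'orientation': [1.51, 2.75, -0.0], 'ft_force': [0.38, 0.44, 0.76], 'moment': [-0.02, 0.0, 0.01], 'width': 86.93, 'grasp_force': 0.0}
[[-0.537, 0.843, -0.0], [0.843, 0.537, -0.001], [-0.001, -0.001, -1.0]]
go [-0.0004, 0.0006, 0.4341] [-1.0231, 0.2379, 0.0269] mm 210.1380123615142
```

{"name": "servo_tool", "arguments": {"rows": [[0, 0, 0.11, -0.25, 0.06, 0.01, 87], [0, 0, 0.22, -0.5, 0.12, 0.02, 87], [0, 0, 0.33, -0.75, 0.18, 0.027, 87], [0, 0, 0.434, -1, 0.236, 0.027, 87], [0, 0, 0.434, -1, 0.236, 0.027, 87]]}}

```text
t: 1.4
ee_pos: [510.7, 296.8, 205.2]
orientation: [2.31, 2.129, 0.001]
ft_force: [-0.5, -0.3, -0.2]
width: 87.1
grasp_force: 0.0
```

```bash
python3 - <<'E'
from h import *
st(); snap('wrist','w1'); P=cloud('w1'); z=load('w1'); hsv=cv2.cvtColor(z['im'],cv2.COLOR_RGB2HSV)
blue=(hsv[...,0]>100)&(hsv[...,0]<125)&(hsv[...,1]>120)&(np.nan_to_num(P[...,2])>109)
n,l,s,c=cv2.connectedComponentsWithStats(blue.astype(np.uint8))
for i in range(1,n):
    if s[i,4]>50:
        q=P[l==i]; print(s[i],q.mean(0).round(1),cv2.minEnclosingCircle(q[:,:2].astype(np.float32)))
E
```

```text
{'t': 1.4, 'qpos': [0.51, 0.39, 1.72, -0.0, 1.03, 0.59], 'ee_pos': [510.73, 296.77, 205.18], 'orientation': [2.31, 2.13, 0.0], 'ft_force': [-0.47, -0.29, -0.18], 'moment': [-0.12, 0.03, -0.03], 'width': 87.1, 'grasp_force': 0.0}
[[0.081, 0.997, 0.0], [0.997, -0.081, 0.0], [0.0, 0.0, -1.0]]
[ 250  198   50   48 1786] [513.8 288.9 112. ] ((513.7147827148438, 288.02471923828125), 17.929183959960938)
[258 402  99   1  99] [519.4 313.6 309.9] ((519.3594970703125, 313.47357177734375), 8.917715072631836)
```

View pics/w1.png

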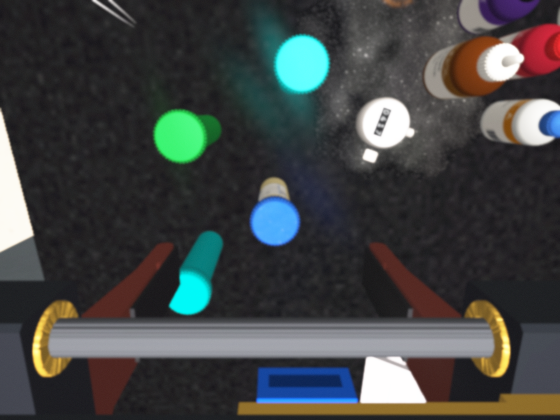

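The blue cap is at pixel (275,220), world (513.8, 288.5), and its neighbours are clear of the fingers' path.

```bash
python3 - <<'E'
from h import *
go((513.8,288.5,56),-4.8)
E
```

```text
go [-0.0003, -0.0001, 0.0035] [-0.0447, 0.0259, 0.7452] mm 149.39522879377336
```

{"name": "servo_tool", "arguments": {"rows": [[0, 0, 0.0035, -0.045, 0.026, 0.1, 80], [0, 0, 0.0035, -0.045, 0.026, 0.32, 80], [0, 0, 0.0035, -0.045, 0.026, 0.55, 80], [0, 0, 0.0035, -0.045, 0.026, 0.745, 80], [0, 0, 0.0035, -0.045, 0.026, 0.745, 70], [0, 0, 0.0035, -0.045, 0.026, 0.745, 40], [0, 0, 0.0035, -0.045, 0.026, 0.745, 20], [0, 0, 0.0035, -0.045, 0.026, 0.745, 20], [0, 0, 0.0035, -0.045, 0.026, 0.745, 20], [0, 0, 0.0035, -0.045, 0.026, 0.745, 20]]}}

```text
t: 2.7
ee_pos: [514.1, 288.7, 57.1]
orientation: [2.313, 2.126, 0.002]
ft_force: [-0.9, -0.2, 6.9]
width: 34.0
grasp_force: 30.0
```

```bash
python3 - <<'E'
from h import *
st();
E
```

```text
{'t': 2.7, 'qpos': [0.49, 0.6, 1.8, 0.0, 0.74, 0.58], 'ee_pos': [514.08, 288.72, 57.1], 'orientation': [2.31, 2.13, 0.0], 'ft_force': [-0.9, -0.18, 6.87], 'moment': [-0.01, 0.3, -0.03], 'width': 34.0, 'grasp_force': 30.0}
[[0.084, 0.996, 0.001], [0.996, -0.084, 0.001], [0.001, 0.001, -1.0]]
```

```bash
python3 - <<'E'
from h import *
snap('scene','s1'); snap('wrist','w2'); crop('s1',220,240,340,360,4,'s1c')
a=cv2.imread('pics/s1c.png'); b=cv2.resize(cv2.imread('pics/w2.png')[150:420,140:420],None,fx=1.1,fy=1.1)
H=np.zeros((480,800,3),np.uint8);H[:,:480]=a;H[:b.shape[0],485:485+b.shape[1]]=b;cv2.imwrite('pics/m1.png',H)
E
```

```text
(no output)
```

View pics/m1.png

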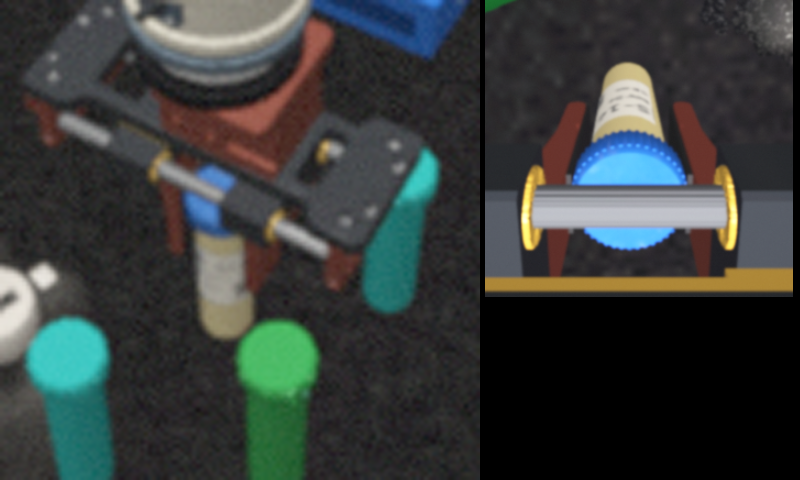

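The cap touches high on the fingers and the pads miss the body. I'll open, rise so that the pads centre on the cap (TCP z≈88), and close again.

{"name": "servo_tool", "arguments": {"rows": [[0, 0, 0, 0, 0, 0, 60], [0, 0, 0, 0, 0, 0, 60], [0, 0, 0, 0, 0, -0.08, 60], [0, 0, 0, 0, 0, -0.155, 60], [0, 0, 0, 0, 0, -0.155, 60], [0, 0, 0, 0, 0, -0.155, 20], [0, 0, 0, 0, 0, -0.155, 20], [0, 0, 0, 0, 0, -0.155, 20], [0, 0, 0, 0, 0, -0.155, 20]]}}

```text
t: 3.92
ee_pos: [513.4, 288.4, 86.9]
orientation: [-2.312, -2.126, 0.001]
ft_force: [0.3, -0.2, -1.2]
width: 33.7
grasp_force: 30.0
```

```bash
python3 - <<'E'
from h import *
st();
E
```

```text
{'t': 3.92, 'qpos': [0.49, 0.55, 1.79, -0.0, 0.8, 0.58], 'ee_pos': [513.36, 288.38, 86.89], 'orientation': [-2.31, -2.13, 0.0], 'ft_force': [0.25, -0.21, -1.21], 'moment': [-0.05, 0.04, 0.03], 'width': 33.72, 'grasp_force': 30.0}
[[0.084, 0.996, -0.001], [0.996, -0.084, -0.0], [-0.0, -0.001, -1.0]]
```

Now gripped squarely on the cap. I'll lift, and cross-check the hole position using several cues from the top view.

{"name": "servo_tool", "arguments": {"rows": [[0, 0, 0, 0, 0, -0.1, 20], [0, 0, 0, 0, 0, -0.2, 20], [0, 0, 0, 0, 0, -0.3, 20], [0, 0, 0, 0, 0, -0.4, 20], [0, 0, 0, 0, 0, -0.4, 20]]}}

```text
t: 4.55
ee_pos: [514.4, 289.0, 168.5]
orientation: [2.312, 2.126, 0.004]
ft_force: [0.6, 0.2, -0.2]
width: 33.5
grasp_force: 30.0
```

```bash
python3 - <<'E'
from h import *
st()
z=load('top0');K,R,t=z['K'],z['R'],z['t'];im=z['im'];P=cloud('top0')
def ray(u,v,h):
    d=R.T@np.linalg.inv(K)@[u,v,1]; c=-R.T@t; return (c+d*(h-c[2])/d[2]).round(1)
hsv=cv2.cvtColor(im,cv2.COLOR_RGB2HSV).astype(int)
# cap tops (bright discs): centroid pixels
def disc(u,v,h,m):
    w=np.zeros(m.shape,np.uint8); w[v-9:v+10,u-9:u+10]=m[v-9:v+10,u-9:u+10]
    n,l,s,c=cv2.connectedComponentsWithStats(w); i=1+np.argmax(s[1:,4]); print(s[i],c[i].round(1),ray(*c[i],h))
V=hsv[...,2]; print(im[252,161],im[252,169],im[240,268],im[240,252],im[245,260],im[262,244])
blue=(hsv[...,0]>100)&(hsv[...,0]<125)&(hsv[...,1]>110)&(V>150)
org=(hsv[...,0]<20)&(hsv[...,1]>90)&(V>150)
disc(161,252,114,blue);disc(268,240,122,org);disc(285,241,122,org)
c=((88+.5)/3.2-.5+225,(431+.5)/3.2-.5+105); print('hole',ray(*c,48))
# rack colour mask corners at 48
m=blue.astype(np.uint8); m[:225]=0;m[280:]=0;m[:,:235]=0;m[:,300:]=0
k=cv2.findContours(m,cv2.RETR_EXTERNAL,cv2.CHAIN_APPROX_NONE)[0]; k=max(k,key=len)
r=cv2.minAreaRect(k); print(r); print([ray(*p,48).tolist() for p in cv2.boxPoints(r)],ray(*r[0],48))
# look at current scene from wrist
snap('wrist','w3')
E
```

```text
{'t': 4.55, 'qpos': [0.49, 0.44, 1.75, -0.0, 0.95, 0.58], 'ee_pos': [514.43, 288.98, 168.47], 'orientation': [2.31, 2.13, 0.0], 'ft_force': [0.57, 0.23, -0.17], 'moment': [-0.05, 0.09, -0.02], 'width': 33.51, 'grasp_force': 30.0}
[[0.084, 0.996, 0.002], [0.996, -0.084, 0.001], [0.002, 0.002, -1.0]]
[ 93 140 210] [114 107  87] [233 165 114] [119 172 242] [116 170 240] [151 179 227]
[153 246  14  13 140] [159.4 251.7] [513.9 291.  114. ]
[263 234  11  12 110] [268.  239.8] [551.7  10.9 122. ]
[279 236  12  12 115] [284.5 241.5] [548.2 -31.8 122. ]
hole [555.4  53.6  48. ]
((266.7743835449219, 250.53050231933594), (49.804622650146484, 39.534488677978516), 6.34019136428833)
[[478.6, 84.7, 48.0], [585.3, 76.2, 48.0], [573.9, -59.1, 48.0], [467.2, -49.6, 48.0]] [526.   13.1  48. ]
```

```bash
python3 - <<'E'
from h import *
go((555.5,100,200),-4.8);go((555.5,53,200),-4.8)
E
```

```text
go [0.0005, -0.0003, 0.0] [-0.9223, 0.2871, -0.1632] mm 195.91885128916437
go [0.0005, -0.0003, 0.0] [-1.1564, 0.3067, -0.1633] mm 241.5029507603407
```

{"name": "servo_tool", "arguments": {"rows": [[0, 0, 0, -0.1, 0.03, -0.06, 20], [0, 0, 0, -0.3, 0.1, -0.12, 20], [0, 0, 0, -0.5, 0.15, -0.163, 20], [0, 0, 0, -0.7, 0.21, -0.163, 20], [0, 0, 0, -0.85, 0.287, -0.163, 20], [0, 0, 0, -0.922, 0.287, -0.163, 20]]}}

```text
t: 5.35
ee_pos: [555.5, 97.4, 199.7]
orientation: [-2.315, -2.124, 0.001]
ft_force: [0.4, 0.1, -0.7]
width: 33.9
grasp_force: 30.0
```

{"name": "servo_tool", "arguments": {"rows": [[0, 0, 0, -0.1, 0.01, 0, 20], [0, 0, 0, -0.2, 0.02, 0, 20], [0, 0, 0, -0.234, 0.02, 0, 20], [0, 0, 0, -0.234, 0.02, 0, 20]]}}

```text
t: 5.85
ee_pos: [555.3, 52.8, 199.9]
orientation: [-2.313, -2.126, -0.0]
ft_force: [-0.1, -0.0, -0.6]
width: 33.5
grasp_force: 30.0
```

```bash
python3 - <<'E'
from h import *
st(); snap('wrist','w4')
E
```

```text
{'t': 5.85, 'qpos': [0.07, 0.35, 1.8, 0.0, 0.99, 0.16], 'ee_pos': [555.3, 52.75, 199.9], 'orientation': [-2.31, -2.13, -0.0], 'ft_force': [-0.11, -0.03, -0.61], 'moment': [-0.1, 0.07, 0.01], 'width': 33.52, 'grasp_force': 30.0}
[[0.084, 0.996, -0.0], [0.996, -0.084, 0.0], [0.0, -0.0, -1.0]]
```

View pics/w4.png

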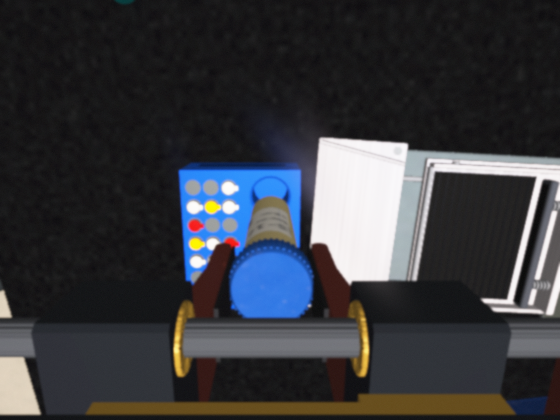

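```bash
python3 - <<'E'
from h import *
crop('w4',170,130,310,220,5,'w4a')
crop('w4',300,125,560,325,3,'w4b')
z=load('w4');K,R,t=z['K'],z['R'],z['t']
def ray(u,v,h):
    d=R.T@np.linalg.inv(K)@[u,v,1]; c=-R.T@t; return (c+d*(h-c[2])/d[2]).round(1)
print(ray(180,170,48),ray(301,169,48),'hole',ray(270,188,48))
P=cloud('w4')
for n,u,v,h in [('footL',320,138,8),('crestL',408,143,30),('footR',311,250,0),('crestR',393,280,22)]: print(n,ray(u,v,h),P[v,u])
m=np.nan_to_num(P[...,2]); q=P[(m>44)&(m<50)&(np.arange(560)[None]<305)&(np.arange(420)[:,None]<230)]
print(q.min(0),q.max(0))
hsv=cv2.cvtColor(z['im'],cv2.COLOR_RGB2HSV);m2=((hsv[...,0]>105)&(hsv[...,0]<125)&(hsv[...,1]>150)).astype(np.uint8)
print([ (v,np.flatnonzero(m2[v,170:310])[[0,-1]]+170) for v in (165,168,172,178,200)], [(u,np.flatnonzero(m2[150:230,u])[0]+150) for u in(190,230,290)])
E
```

```text
[481.   79.7  48. ] [583.8  71.8  48. ] hole [556.1  57.6  48. ]
footL [606.3  93.2   8. ] [607.48230637  92.51623616  -1.26393051]
crestL [680.9  84.   30. ] [692.38647978  80.48173062  -1.7587078 ]
footR [592.2 -21.3   0. ] [574.94766482  59.33458553 204.2382183 ]
crestR [670.3 -51.6  22. ] [586.40204246  81.8476516  283.65631413]
[475.23002372  17.94041394  44.00707532] [582.15993749  79.7094381   49.99832463]
[(165, array([185, 293])), (168, array([180, 296])), (172, array([178, 300])), (178, array([178, 300])), (200, array([180, 300]))] [(190, np.int64(163)), (230, np.int64(162)), (290, np.int64(164))]
```

View pics/w4a.png

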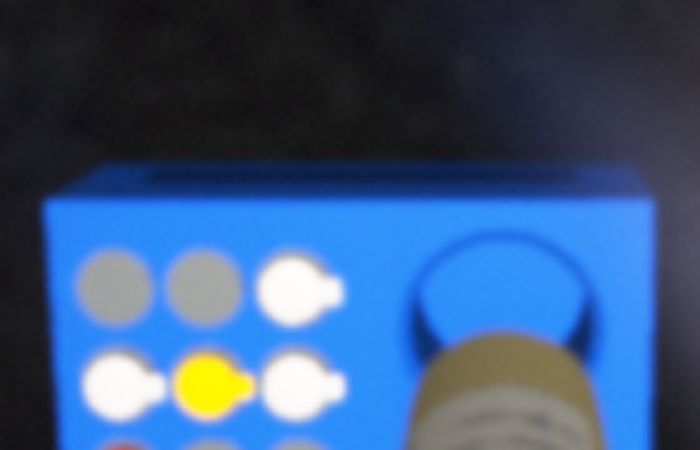

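View pics/w4b.png

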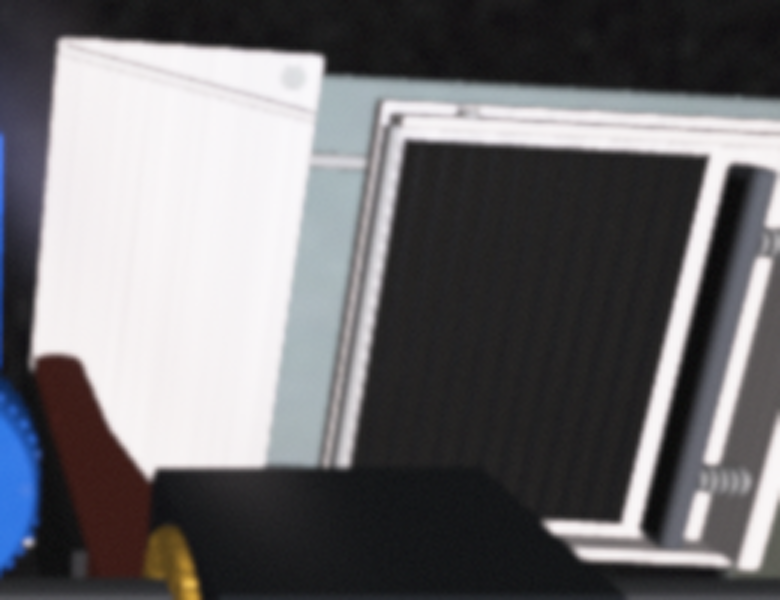

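The rack's left top edge and the hole (270.6,192) put the hole at about (556,51) in the wrist frame. The wrist camera reads y about 3 mm lower than the top camera, for the tube as well.

```bash
python3 - <<'E'
from h import *
go((556,51,140),-4.8)
z=load('w4');K,R,t=z['K'],z['R'],z['t']
def ray(u,v,h):
    u=300+(u+.5)/3-.5; v=125+(v+.5)/3-.5
    d=R.T@np.linalg.inv(K)@[u,v,1]; c=-R.T@t; return (c+d*(h-c[2])/d[2]).round(1)
for n,u,v,h in [('foot a',59,38,10),('foot b',32,360,1),('crest corner',323,56,32),('crest1',311,110,22),('crest2',268,455,22),('lipfront1',378,115,22),('lipfront2',322,465,22),('lipback1',403,150,17),('lipback2',345,465,17),('bar1',732,165,36),('bar2',650,535,36),('floorend',708,155,16),('floorend2',630,520,16),('railL1',382,101,27),('railL2',770,122,27)]: print(n,ray(u,v,h))
E
```

```text
go [-0.0, -0.0001, -0.0001] [-0.0105, 0.0041, 0.2995] mm 59.93620822916947
foot a [605.5  94.1  10. ]
foot b [591.8 -15.    1. ]
crest corner [679.6  84.   32. ]
crest1 [679.7  66.8  22. ]
crest2 [666.3 -47.2  22. ]
lipfront1 [700.2  63.5  22. ]
lipfront2 [684.3 -52.4  22. ]
lipback1 [710.3  51.   17. ]
lipback2 [693.9 -55.6  17. ]
bar1 [799.8  42.   36. ]
bar2 [786.  -79.3  36. ]
floorend [806.6  41.   16. ]
floorend2 [792.4 -85.3  16. ]
railL1 [699.3  68.5  27. ]
railL2 [816.5  52.2  27. ]
```

{"name": "servo_tool", "arguments": {"rows": [[0, 0, 0, -0.01, 0.004, 0.05, 20], [0, 0, 0, -0.01, 0.004, 0.15, 20], [0, 0, 0, -0.01, 0.004, 0.25, 20], [0, 0, 0, -0.01, 0.004, 0.3, 20], [0, 0, 0, -0.01, 0.004, 0.35, 20], [0, 0, 0, -0.01, 0.004, 0.38, 20], [0, 0, 0, -0.01, 0.004, 0.38, 20]]}}

```text
t: 6.78
ee_pos: [556.0, 50.9, 123.7]
orientation: [-2.312, -2.126, 0.0]
ft_force: [-0.1, 0.2, -0.8]
width: 33.6
grasp_force: 30.0
```

{"name": "servo_tool", "arguments": {"rows": [[0, 0, 0, 0, 0, 0.04, 20], [0, 0, 0, 0, 0, 0.08, 20], [0, 0, 0, 0, 0, 0.12, 20], [0, 0, 0, 0, 0, 0.138, 20], [0, 0, 0, 0, 0, 0.138, 20]]}}

```text
t: 7.4
ee_pos: [555.8, 50.9, 95.9]
orientation: [-2.312, -2.126, 0.001]
ft_force: [0.6, -0.7, -0.4]
width: 33.8
grasp_force: 30.0
```

{"name": "servo_tool", "arguments": {"rows": [[0, 0, 0, 0, 0, 0, 55], [0, 0, 0, 0, 0, 0, 65], [0, 0, 0, 0, 0, 0, 65], [0, 0, 0, 0, 0, -0.1, 65], [0, 0, 0, 0, 0, -0.3, 65], [0, 0, 0, 0, 0, -0.5, 65], [0, 0, 0, 0, 0, -0.5, 65]]}}

```text
t: 8.28
ee_pos: [558.2, 51.1, 199.6]
orientation: [2.31, 2.124, 0.008]
ft_force: [-0.2, 0.6, -0.4]
width: 65.1
grasp_force: 0.0
```

```bash
python3 - <<'E'
from h import *
st(); snap('top','t1'); snap('scene','s2')
P=cloud('top0')
go((430,22,190),82.6)
a=cv2.resize(cv2.imread('pics/t1.png')[210:290,225:315],None,fx=4,fy=4)
b=cv2.resize(cv2.imread('pics/s2.png')[150:270,230:370],None,fx=3,fy=3)
H=np.zeros((360,800,3),np.uint8);H[:320,:360]=a;H[:360,370:790]=b;cv2.imwrite('pics/m2.png',H)
E
```

```text
{'t': 8.28, 'qpos': [0.07, 0.36, 1.8, -0.0, 0.98, 0.15], 'ee_pos': [558.18, 51.06, 199.56], 'orientation': [2.31, 2.12, 0.01], 'ft_force': [-0.2, 0.59, -0.42], 'moment': [-0.09, 0.08, 0.01], 'width': 65.12, 'grasp_force': 0.0}
[[0.084, 0.996, 0.007], [0.996, -0.084, 0.0], [0.001, 0.006, -1.0]]
go [0.0002, 0.0002, -1.0169] [-0.1967, -0.615, 0.031] mm 129.2911650048501
```

View pics/m2.png

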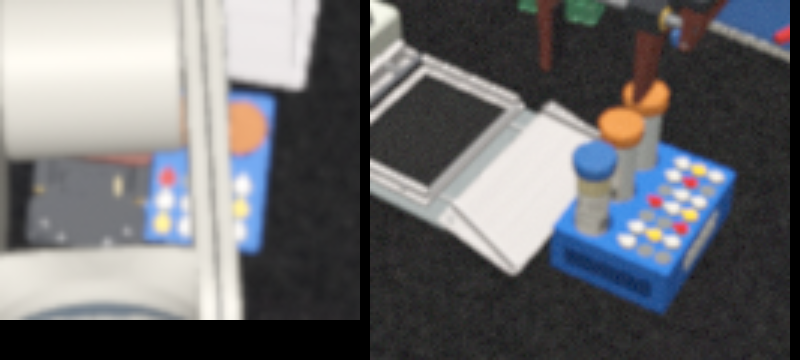

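The scene crop shows the blue-capped tube (595,160) seated upright beside the two orange ones. Next I back off behind the rack and turn so the two open fingers straddle its near face.

{"name": "servo_tool", "arguments": {"rows": [[0, 0, -0.1, -0.03, -0.1, 0, 65], [0, 0, -0.22, -0.06, -0.25, 0, 65], [0, 0, -0.34, -0.1, -0.4, 0, 65], [0, 0, -0.46, -0.15, -0.55, 0, 65], [0, 0, -0.58, -0.197, -0.615, 0.03, 65], [0, 0, -0.7, -0.197, -0.615, 0.03, 65], [0, 0, -0.82, -0.197, -0.615, 0.03, 65], [0, 0, -0.94, -0.197, -0.615, 0.03, 65], [0, 0, -1, -0.197, -0.615, 0.03, 65]]}}

```text
t: 9.5
ee_pos: [429.0, 21.9, 188.8]
orientation: [-0.236, -3.13, 0.0]
ft_force: [-0.8, -1.1, 0.5]
width: 64.9
grasp_force: 0.0
```

```bash
python3 - <<'E'
from h import *
st(); go((430,22,28),82.6); snap('wrist','w5'); snap('top','t2')
z=load('t2');P=cloud('t2')
m=np.nan_to_num(P[...,2]); w=np.zeros(m.shape,bool); w[222:285,235:300]=1
q=P[w&(m>40)&(m<56)]; r=cv2.minAreaRect(q[:,:2].astype(np.float32)); print(r)
E
```

```text
{'t': 9.5, 'qpos': [0.02, 0.19, 2.07, 0.0, 0.89, -1.4], 'ee_pos': [428.99, 21.91, 188.79], 'orientation': [-0.24, -3.13, 0.0], 'ft_force': [-0.78, -1.06, 0.47], 'moment': [-0.05, 0.01, -0.0], 'width': 64.89, 'grasp_force': 0.0}
[[-0.989, 0.15, -0.003], [0.15, 0.989, -0.0], [0.003, -0.001, -1.0]]
go [-0.0003, -0.002, -0.0144] [-0.0074, 0.0016, 0.8039] mm 160.7941524453608
((526.010498046875, 13.111095428466797), (131.87942504882812, 103.72810363769531), 85.15345001220703)
```

View pics/w5.png

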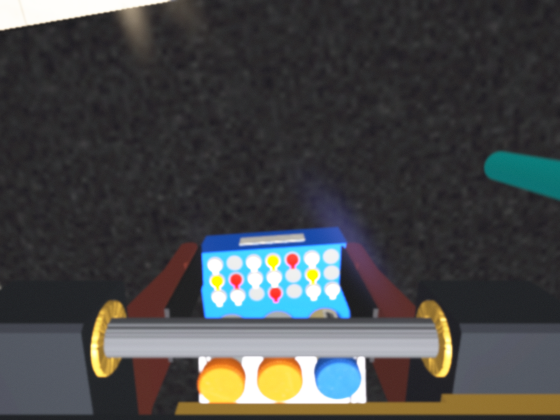

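```bash
python3 - <<'E'
from h import *
z=load('w5'); C=-z['R'].T@z['t']; o=ctrl.get_obs(); R=Ro.from_rotvec(o['orientation']).as_matrix()
print('cam in tool',R.T@(C-o['ee_pos']),'axis in tool',R.T@z['R'][2])
E
```

```text
cam in tool [  69.49864072   -1.83397408 -160.49583107] axis in tool [-0.25896526  0.0011413   0.96588596]
```

{"name": "servo_tool", "arguments": {"rows": [[0, -0.03, -0.014, -0.007, 0.01, 0.2, 65], [0, -0.06, -0.014, -0.007, 0.01, 0.4, 65], [0, -0.095, -0.014, -0.007, 0, 0.6, 65], [0, -0.095, -0.014, -0.007, -0.005, 0.75, 65], [0, -0.095, -0.014, -0.007, -0.008, 0.82, 65], [0, -0.095, -0.014, -0.007, -0.008, 0.82, 65]]}}

```text
t: 10.35
ee_pos: [430.7, 20.1, 25.4]
orientation: [0.202, 2.995, -0.017]
ft_force: [-0.1, -1.2, 0.2]
width: 64.9
grasp_force: 0.0
```

```bash
cat >> h.py <<'E'
EX=np.array([.9917,-.1288,0]);EY=np.array([.1288,.9917,0]);EZ=np.array([0,0,1.]);CR=np.array([671.5,-3,0])
def sh(dx,dy,dz):
    "tool shift fractions for a shaker-frame shift"
    R=Ro.from_rotvec(ctrl.get_obs()['orientation']).as_matrix(); return (R.T@(dx*EX+dy*EY+dz*EZ)/200).round(4).tolist()
def shpos():
    o=ctrl.get_obs(); d=o['ee_pos']-CR; print('t',round(o['t'],2),'shaker TCP',np.round([d@EX,d@EY,d[2]],1),'f',np.round(o['ft_force'],1))
    R=Ro.from_rotvec(o['orientation']).as_matrix(); print('toolz',(R[:,2]).round(3),'tooly',R[:,1].round(3))
E
python3 - <<'E'
from h import *
shpos(); print(sh(100,0,0),sh(0,10,0),sh(0,0,10))
E
```

```text
t 10.35 shaker TCP [-241.8   -8.1   25.4] f [-0.1 -1.2  0.2]
toolz [ 0.138 -0.021 -0.99 ] tooly [ 0.134  0.991 -0.002]
[-0.4951, 0.0027, 0.0698] [0.0003, 0.05, -0.0001] [-0.007, -0.0001, -0.0495]
```

{"name": "servo_tool", "arguments": {"rows": [[0, 0, 0, -0.05, 0, 0.007, 65], [0, 0, 0, -0.1, 0, 0.014, 65], [0, 0, 0, -0.124, 0, 0.0175, 65], [0, 0, 0, -0.139, 0, 0.0196, 65], [0, 0, 0, -0.154, 0, 0.0217, 65], [0, 0, 0, -0.169, 0, 0.0238, 65], [0, 0, 0, -0.184, 0, 0.026, 65], [0, 0, 0, -0.199, 0, 0.028, 65]]}}

```text
t: 11.35
ee_pos: [471.0, 14.8, 26.3]
orientation: [0.2, 2.993, -0.017]
ft_force: [-2.2, 0.4, -0.2]
width: 64.9
grasp_force: 1.0
```

```bash
python3 - <<'E'
from h import *
shpos(); snap('wrist','w6')
z=load('w6');P=cloud('w6'); hsv=cv2.cvtColor(z['im'],cv2.COLOR_RGB2HSV)
m=np.nan_to_num(P[...,2]); q=P[(m>40)&(m<51)&(hsv[...,0]>100)&(hsv[...,0]<125)&(hsv[...,1]>150)]
q=(q-CR)@np.stack([EX,EY],1); print(len(q),q.min(0).round(1),q.max(0).round(1),cv2.minAreaRect(q.astype(np.float32)))
E
```

```text
t 11.35 shaker TCP [-201.1   -8.2   26.3] f [-2.2  0.4 -0.2]
toolz [ 0.14 -0.02 -0.99] tooly [ 0.133  0.991 -0.002]
1572 [-194.9  -74.2] [-128.9   54.2] ((-184.62173461914062, -20.061538696289062), (56.42821502685547, 137.72293090820312), 26.206241607666016)
```

{"name": "servo_tool", "arguments": {"rows": [[0, 0, 0, -0.03, 0.0025, 0.0042, 65], [0, 0, 0, -0.06, 0.005, 0.0084, 65], [0, 0, 0, -0.09, 0.0075, 0.0126, 65], [0, 0, 0, -0.12, 0.01, 0.0168, 65], [0, 0, 0, -0.15, 0.0125, 0.021, 65], [0, 0, 0, -0.18, 0.015, 0.025, 65], [0, 0, 0, -0.21, 0.0175, 0.029, 65], [0, 0, 0, -0.24, 0.02, 0.033, 65]]}}

```text
t: 12.4
ee_pos: [520.1, 12.3, 26.7]
orientation: [0.2, 2.993, -0.017]
ft_force: [-2.5, 0.4, -1.0]
width: 64.9
grasp_force: 1.4
```

```bash
cat > chk.py <<'E'
from h import *
import sys
shpos(); fn=sys.argv[1]; snap('top',fn)
z=load(fn);im=z['im'];K,R,t=z['K'],z['R'],z['t']; hsv=cv2.cvtColor(im,cv2.COLOR_RGB2HSV)
org=((hsv[...,0]<20)&(hsv[...,1]>90)&(hsv[...,2]>150)).astype(np.uint8); org[:,:235]=0;org[:,310:]=0;org[:150]=0
n,l,s,c=cv2.connectedComponentsWithStats(org)
for i in range(1,n):
    if s[i,4]>40:
        d=R.T@np.linalg.inv(K)@[*c[i],1]; C=-R.T@t; p=C+d*(125-C[2])/d[2]-CR-[0,-3,0]; print(s[i,4],'cap sh',round(p@EX,1),round(p@EY,1))
snap('wrist','w'+fn)
E
python3 chk.py a1
```

```text
t 12.4 shaker TCP [-152.1   -4.3   26.7] f [-2.5  0.4 -1. ]
toolz [ 0.141 -0.02  -0.99 ] tooly [ 0.133  0.991 -0.001]
115 cap sh -73.4 1.8
114 cap sh -73.4 -41.4
```

{"name": "servo_tool", "arguments": {"rows": [[0, 0, 0, -0.03, 0.0025, 0.0042, 65], [0, 0, 0, -0.06, 0.005, 0.0084, 65], [0, 0, 0, -0.09, 0.0075, 0.0126, 65], [0, 0, 0, -0.12, 0.01, 0.0168, 65], [0, 0, 0, -0.15, 0.0125, 0.018, 65], [0, 0, 0, -0.18, 0.015, 0.02, 65], [0, 0, 0, -0.21, 0.0175, 0.022, 65], [0, 0, 0, -0.24, 0.02, 0.024, 65]]}}

```text
t: 13.5
ee_pos: [568.3, 9.9, 28.8]
orientation: [0.2, 2.993, -0.017]
ft_force: [-2.9, -0.5, -1.5]
width: 65.4
grasp_force: 1.5
```

```bash
python3 chk.py a2
```

```text
t 13.5 shaker TCP [-104.    -0.5   28.8] f [-2.9 -0.5 -1.5]
toolz [ 0.14 -0.02 -0.99] tooly [ 0.133  0.991 -0.002]
136 cap sh -41.1 5.3
127 cap sh -40.3 -37.7
```

{"name": "servo_tool", "arguments": {"rows": [[0, 0, 0, -0.03, 0, 0.004, 65], [0, 0, 0, -0.06, 0, 0.003, 65], [0, 0, 0, -0.091, 0, 0, 65], [0, 0, 0, -0.122, 0, -0.003, 65], [0, 0, 0, -0.153, 0, -0.009, 65], [0, 0, 0, -0.184, 0, -0.012, 65], [0, 0, 0, -0.215, 0, -0.015, 65], [0, 0, 0, -0.246, 0, -0.018, 65]]}}

```text
t: 14.6
ee_pos: [616.6, 3.4, 39.6]
orientation: [0.2, 2.992, -0.016]
ft_force: [-2.6, 0.6, 0.4]
width: 65.1
grasp_force: 1.0
```

```bash
python3 chk.py a3
```

```text
t 14.6 shaker TCP [-55.3  -0.7  39.6] f [-2.6  0.6  0.4]
toolz [ 0.141 -0.02  -0.99 ] tooly [ 0.133  0.991 -0.001]
138 cap sh 44.5 5.2
139 cap sh 44.2 -38.2
```

I've used all ten views, so I'll measure the rack's tilt and edges numerically from wrist depth from here on.

```bash
cat > rk.py <<'E'
from h import *
import sys
def rk(fn):
    z=load(fn);P=cloud(fn);hsv=cv2.cvtColor(z['im'],cv2.COLOR_RGB2HSV)
    b=(hsv[...,0]>100)&(hsv[...,0]<125)&(hsv[...,1]>140)&(hsv[...,2]>150)
    Q=(P-CR)@np.stack([EX,EY,EZ],1); m=np.nan_to_num(Q[...,2],nan=-1)
    q=Q[b&(m>30)&(m<95)&(np.abs(np.nan_to_num(Q[...,1],nan=999))<75)]
    best=None;rng=np.random.default_rng(0)
    for _ in range(300):
        a=q[rng.choice(len(q),3,False)]; n=np.cross(a[1]-a[0],a[2]-a[0]); 
        if np.linalg.norm(n)<50: continue
        n/=np.linalg.norm(n); n*=np.sign(n[2])
        if n[2]<.8: continue
        i=np.abs((q-a[0])@n)<1.5
        if best is None or i.sum()>best.sum(): best=i
    s=q[best]; A=np.c_[s[:,:2],np.ones(len(s))]; c=np.linalg.lstsq(A,s[:,2],rcond=None)[0]
    x0=np.percentile(s[:,0],1)
    print(fn,len(q),len(s),'pitch deg',np.degrees(np.arctan(c[0])).round(1),'roll',np.degrees(np.arctan(c[1])).round(1),'near top edge x',x0.round(1),'z',(c[0]*x0+c[2]).round(1),'y',s[:,1].min().round(1),s[:,1].max().round(1),'far',s[:,0].max().round(1))
for f in sys.argv[1:]: rk(f)
E
python3 rk.py w6 wa1 wa2 wa3
```

```text
w6 3150 799 pitch deg -37.3 roll 0.4 near top edge x -190.5 z 37.3 y -74.5 56.7 far -188.0
wa1 2575 543 pitch deg -31.3 roll 8.4 near top edge x -141.9 z 43.0 y -70.4 27.5 far -139.3
wa2 1867 370 pitch deg -33.8 roll -11.9 near top edge x -104.0 z 49.3 y -45.7 30.9 far -89.2
wa3 3795 3790 pitch deg -1.4 roll 0.0 near top edge x -27.1 z 69.9 y -50.2 47.7 far 7.7
```

{"name": "servo_tool", "arguments": {"rows": [[0, 0, 0, -0.025, 0, 0.0035, 65], [0, 0, 0, -0.05, 0, 0.007, 65], [0, 0, 0, -0.075, 0, 0.0105, 65], [0, 0, 0, -0.1, 0, 0.014, 65], [0, 0, 0, -0.125, 0, 0.0175, 65], [0, 0, 0, -0.15, 0, 0.021, 65]]}}

```text
t: 15.45
ee_pos: [646.3, -0.7, 39.3]
orientation: [0.2, 2.992, -0.017]
ft_force: [-1.2, 1.1, -0.7]
width: 64.7
grasp_force: 0.7
```

```bash
python3 chk.py a4; python3 rk.py wa4
```

```text
t 15.45 shaker TCP [-25.2  -0.9  39.3] f [-1.2  1.1 -0.7]
toolz [ 0.141 -0.02  -0.99 ] tooly [ 0.133  0.991 -0.001]
140 cap sh 79.8 4.8
140 cap sh 80.1 -38.1
wa4 3501 3501 pitch deg -5.5 roll 0.1 near top edge x 1.0 z 71.3 y -49.4 48.2 far 39.4
```

{"name": "servo_tool", "arguments": {"rows": [[0, 0, 0, -0.02, 0, 0.0028, 65], [0, 0, 0, -0.04, 0, 0.0056, 65], [0, 0, 0, -0.06, 0, 0.0084, 65], [0, 0, 0, -0.08, 0, 0.011, 65], [0, 0, 0, -0.1, 0, 0.014, 65]]}}

```text
t: 16.18
ee_pos: [666.0, -3.3, 39.4]
orientation: [0.2, 2.993, -0.017]
ft_force: [-2.0, 0.0, -1.6]
width: 64.8
grasp_force: 0.9
```

```bash
python3 chk.py a5; python3 rk.py wa5
```

```text
t 16.18 shaker TCP [-5.4 -1.  39.4] f [-2.   0.  -1.6]
toolz [ 0.14 -0.02 -0.99] tooly [ 0.133  0.991 -0.002]
136 cap sh 92.8 4.9
140 cap sh 92.8 -38.3
wa5 3591 3587 pitch deg -4.3 roll 0.1 near top edge x 23.0 z 69.1 y -49.9 48.1 far 60.6
```

{"name": "servo_tool", "arguments": {"rows": [[0, 0, 0, -0.015, 0, 0.002, 65], [0, 0, 0, -0.03, 0, 0.004, 65], [0, 0, 0, -0.045, 0, 0.006, 65], [0, 0, 0, -0.055, 0, 0.0077, 65]]}}

```text
t: 16.77
ee_pos: [677.0, -4.8, 39.5]
orientation: [0.2, 2.993, -0.017]
ft_force: [-1.1, 0.6, -0.5]
width: 64.8
grasp_force: 0.9
```

```bash
python3 chk.py a6; python3 rk.py wa6
```

```text
t 16.77 shaker TCP [ 5.7 -1.1 39.5] f [-1.1  0.6 -0.5]
toolz [ 0.141 -0.02  -0.99 ] tooly [ 0.133  0.991 -0.001]
124 cap sh 102.5 4.9
126 cap sh 101.7 -38.5
wa6 3645 3642 pitch deg -3.8 roll 0.1 near top edge x 34.1 z 68.3 y -59.4 47.4 far 72.1
```

{"name": "servo_tool", "arguments": {"rows": [[0, 0, 0, -0.01, 0, 0.0014, 65], [0, 0, 0, -0.02, 0, 0.0028, 65], [0, 0, 0, -0.02, 0, 0.0028, 65]]}}

```text
t: 17.25
ee_pos: [681.1, -5.4, 39.6]
orientation: [0.2, 2.992, -0.017]
ft_force: [-0.9, 0.6, -0.3]
width: 64.8
grasp_force: 0.4
```

{"name": "servo_tool", "arguments": {"rows": [[0, 0, 0, -0.01, 0, 0.0014, 65], [0, 0, 0, -0.015, 0, 0.0021, 65], [0, 0, 0, -0.015, 0, 0.0021, 65]]}}

```text
t: 17.62
ee_pos: [684.0, -5.7, 39.5]
orientation: [0.2, 2.993, -0.017]
ft_force: [-1.5, -0.1, -0.5]
width: 65.1
grasp_force: 0.6
```

```bash
python3 chk.py a7; python3 rk.py wa7
```

```text
t 17.62 shaker TCP [12.7 -1.1 39.5] f [-1.5 -0.1 -0.5]
toolz [ 0.141 -0.02  -0.99 ] tooly [ 0.133  0.991 -0.001]
98 cap sh 106.7 4.4
119 cap sh 108.9 -38.4
wa7 3658 3657 pitch deg -3.5 roll 0.0 near top edge x 41.2 z 67.9 y -59.9 47.7 far 78.7
```

{"name": "servo_tool", "arguments": {"rows": [[0, 0, 0, -0.01, 0, 0.0014, 65], [0, 0, 0, -0.01, 0, 0.0014, 65]]}}

```text
t: 17.98
ee_pos: [685.0, -5.8, 39.4]
orientation: [0.2, 2.995, -0.016]
ft_force: [-5.0, 1.0, 2.8]
width: 65.1
grasp_force: 2.5
```

{"name": "servo_tool", "arguments": {"rows": [[0, 0, 0, -0.01, 0, 0.0014, 65], [0, 0, 0, -0.01, 0, 0.0014, 65]]}}

```text
t: 18.23
ee_pos: [686.5, -6.0, 39.3]
orientation: [0.201, 2.996, -0.016]
ft_force: [-5.7, 1.8, 2.9]
width: 64.8
grasp_force: 3.3
```

{"name": "servo_tool", "arguments": {"rows": [[0, 0, 0, -0.008, 0, 0.001, 65], [0, 0, 0, -0.008, 0, 0.001, 65]]}}

```text
t: 18.48
ee_pos: [687.7, -6.1, 38.8]
orientation: [0.201, 2.996, -0.016]
ft_force: [-5.6, 2.2, 3.0]
width: 64.9
grasp_force: 3.1
```

```bash
python3 chk.py a8; python3 rk.py wa8
```

```text
t 18.48 shaker TCP [16.5 -1.  38.8] f [-5.6  2.2  3. ]
toolz [ 0.137 -0.02  -0.99 ] tooly [ 0.133  0.991 -0.002]
87 cap sh 108.0 4.4
116 cap sh 110.7 -38.5
wa8 3703 3700 pitch deg -3.2 roll 0.0 near top edge x 45.1 z 67.3 y -59.5 47.3 far 82.9
```

{"name": "servo_tool", "arguments": {"rows": [[0, 0, 0, -0.008, 0, 0.001, 65], [0, 0, 0, -0.008, 0, 0.001, 65]]}}

```text
t: 18.82
ee_pos: [688.5, -6.3, 38.3]
orientation: [0.201, 2.998, -0.016]
ft_force: [-6.2, 1.3, -1.4]
width: 64.8
grasp_force: 3.3
```

```bash
python3 chk.py a9; python3 rk.py wa9
```

```text
t 18.82 shaker TCP [17.3 -1.1 38.3] f [-6.2  1.3 -1.4]
toolz [ 0.135 -0.02  -0.991] tooly [ 0.134  0.991 -0.002]
86 cap sh 108.2 4.4
116 cap sh 110.7 -38.5
wa9 3727 3722 pitch deg -2.7 roll 0.1 near top edge x 45.8 z 66.7 y -59.5 47.5 far 82.2
```

{"name": "servo_tool", "arguments": {"rows": [[0, 0, 0, -0.006, 0, 0.006, 65], [0, 0, 0, -0.005, 0, 0.016, 65], [0, 0, 0, -0.004, 0, 0.026, 65], [0, 0, 0, -0.004, 0, 0.026, 65]]}}

```text
t: 19.42
ee_pos: [689.3, -6.4, 33.0]
orientation: [0.201, 3.0, -0.016]
ft_force: [-7.6, 2.3, 0.1]
width: 65.2
grasp_force: 4.4
```

```bash
python3 chk.py b1; python3 rk.py wb1
```

```text
t 19.43 shaker TCP [18.1 -1.1 33. ] f [-7.6  2.3  0.1]
toolz [ 0.134 -0.02  -0.991] tooly [ 0.134  0.991 -0.002]
103 cap sh 105.9 4.3
125 cap sh 107.7 -38.3
wb1 3949 3932 pitch deg -0.1 roll 0.0 near top edge x 45.2 z 62.8 y -50.3 46.7 far 78.7
```

The rack now lies flat: pitch −0.1° and top at about 63–64 mm. I'll ease off slowly.

{"name": "servo_tool", "arguments": {"rows": [[0, 0, 0, 0.01, 0, -0.001, 65], [0, 0, 0, 0.02, 0, -0.003, 65], [0, 0, 0, 0.03, 0, -0.004, 65], [0, 0, 0, 0.04, 0, -0.006, 65], [0, 0, 0, 0.06, 0, -0.01, 65], [0, 0, 0, 0.06, 0, -0.01, 65]]}}

```text
t: 20.27
ee_pos: [680.6, -5.3, 35.2]
orientation: [0.2, 2.992, -0.017]
ft_force: [0.2, 0.4, -0.1]
width: 65.1
grasp_force: 0.0
```

```bash
python3 chk.py b2; python3 rk.py wb2; python3 -c "
from h import *
print(sh(-150,0,150))"
```

```text
t 20.27 shaker TCP [ 9.4 -1.1 35.2] f [ 0.2  0.4 -0.1]
toolz [ 0.141 -0.02  -0.99 ] tooly [ 0.133  0.991 -0.001]
110 cap sh 104.8 4.4
124 cap sh 106.3 -38.3
wb2 3764 3757 pitch deg -0.2 roll 0.1 near top edge x 39.1 z 62.8 y -50.1 49.3 far 66.9
[0.6353, -0.0044, -0.8493]
```

Still flat after letting go, with no contact force. I'll retreat fully and check once more.

{"name": "servo_tool", "arguments": {"rows": [[0, 0, 0, 0.15, 0, -0.05, 65], [0, 0, 0, 0.3, 0, -0.15, 65], [0, 0, 0, 0.45, 0, -0.35, 65], [0, 0, 0, 0.6, 0, -0.6, 65], [0, 0, 0, 0.75, 0, -0.85, 65], [0, 0, 0, 0.9, 0, -0.85, 65], [0, 0, 0, 1, 0, -0.85, 65], [0, 0, 0, 1, 0, -0.85, 65]]}}

```text
t: 21.38
ee_pos: [459.4, 24.6, 174.9]
orientation: [0.2, 2.993, -0.017]
ft_force: [0.4, -0.2, 0.5]
width: 65.1
grasp_force: 0.0
```

```bash
python3 chk.py b3; python3 - <<'E'
from h import *
for f in('b3',):
    z=load(f);P=cloud(f);hsv=cv2.cvtColor(z['im'],cv2.COLOR_RGB2HSV)
    Q=(P-CR)@np.stack([EX,EY,EZ],1); m=np.nan_to_num(Q[...,2],nan=-1)
    b=(hsv[...,0]>100)&(hsv[...,0]<125)&(hsv[...,1]>110)
    w=np.zeros(m.shape,bool); w[150:250,235:310]=1
    q=Q[w&b&(m>45)&(m<80)]; A=np.c_[q[:,:2],np.ones(len(q))]; print(len(q),np.linalg.lstsq(A,q[:,2],rcond=None)[0],q.min(0),q.max(0))
    q=Q[w&(m>110)&(m<160)]; print(len(q),q.min(0).round(),q.max(0).round())
snap('scene','s9'); z=load('s9');P=cloud('s9');Q=(P-CR)@np.stack([EX,EY,EZ],1);hsv=cv2.cvtColor(z['im'],cv2.COLOR_RGB2HSV)
m=np.nan_to_num(Q[...,2],nan=-1); inb=(np.abs(np.nan_to_num(Q[...,0],nan=999)-75)<70)&(np.abs(np.nan_to_num(Q[...,1],nan=999))<75)
for n,c in(('blue',(hsv[...,0]>100)&(hsv[...,0]<125)&(hsv[...,1]>120)),('org',(hsv[...,0]<15)&(hsv[...,1]>150))):
    q=Q[inb&c&(m>105)]; print(n,len(q),q.mean(0).round(1),q.min(0).round(),q.max(0).round())
q=Q[inb&(hsv[...,0]>100)&(hsv[...,0]<125)&(m>59)&(m<69)]; print('racktop',len(q),np.c_[q.min(0),q.max(0)].round(1).tolist())
A=np.c_[q[:,:2],np.ones(len(q))]; print(np.linalg.lstsq(A,q[:,2],rcond=None)[0])
E
```

```text
t 21.38 shaker TCP [-2.139e+02  1.000e-01  1.749e+02] f [ 0.4 -0.2  0.5]
toolz [ 0.14 -0.02 -0.99] tooly [ 0.133  0.991 -0.002]
112 cap sh 104.6 4.4
127 cap sh 105.7 -38.4
544 [1.86377748e-02 3.11626536e-03 6.21076831e+01] [ 26.62826066 -60.80407803  45.41188175] [129.13253993  65.43093932  73.44071872]
375 [ 87. -59. 122.] [122.  63. 147.]
blue 111 [100.5  50.6 136. ] [ 86.  32. 129.] [118.  65. 140.]
org 182 [100.1 -13.  134.9] [ 85. -54. 126.] [120.  22. 140.]
racktop 799 [[24.9, 132.1], [-65.0, 71.1], [59.0, 68.6]]
[-4.12492688e-03 -4.98856387e-04  6.35903681e+01]
```

```bash
python3 -c "
from workcell import ctrl
print(ctrl.close_job())"
```

```text
the job is handed in; nothing more can be done
None
```

Done and handed in at about 21.5 s: the blue-capped tube went into the rack while it was still on the worktop, and the loaded rack now lies flat behind the platform's lip against the clamp bar. All three tubes are still in it, and no push reading exceeded about 8 N.

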